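# Hold a flap's hinge knuckle in line for the pin

### The arm

A 6-joint arm with a two-finger parallel gripper is mounted at the origin on the work surface; the furniture and walls round the work are solid. World frame = base frame: x ahead of the robot, y to its left, z up, the work surface at z = 0. Lengths are in mm, angles in rad, forces in N, time in s.
With the tool pointing down it reaches from about 325 to 750 mm from the base axis. Payload 7.6 kg.
Tool frame: the origin (TCP) lies at the very end of the fingers, on their centre line; the grasp point (between the pads) lies 19 mm behind it (grip_depth is the z of the grasp point in the tool frame, in mm); z points along the fingers, y is the line along which they close (so a half turn about z gives the same grasp; the last joint's range is limited). The gripper opens to 85 mm and grips with 20 to 120 N. Pads are 22 mm wide; open, the fingers measure 114 mm over their backs; the gripper's body (76 mm by 85 mm) begins 54 mm behind the grasp point. The pads swing forward as they close: fully open they stand 13 mm farther back than shut.
Start: joints at [1.053, 0.052, 1.401, -0, 1.689, -0.07], TCP at [227.304, 473.264, 231.323] pointing down, gripper open.
Joint ranges: [-2.9, 2.9], [-0.91, 2.17], [0.12, 2.37], [-1.06, 4.2], [0.26, 2.73], [-2.93, 2.93]. Speed limits (rad/s): [2.57, 2.57, 3.01, 3.14, 3.14, 3.14].

### API

Orientations are given as [roll, pitch, yaw] about the fixed x, y, z axes, in that order (R = Rz(yaw) Ry(pitch) Rx(roll)).
In Python, from cell import get_state, read_camera, close_job, grip_depth gives the robot as it stands.
- The arm moves only by the tool move_arm, never from a script. Its argument "deltas" is a list of rows, each an object with "slide": the shift along the world's x, y, z in m, a list of three; "twist": the turn about the world's z in degrees; "gripper": the gripper command: -1 is fully open, 1 is shut, values between are in proportion. A call has 1 to 10 rows; each row is the pose to reach, as a shift and turn from the pose commanded when the call began; what a row does not reach only later rows make up. A row lasts 1/10 s, in which the tool goes at most 50 mm and 8.59 degrees, less where a joint would pass 70% of its speed; a pose out of reach is approached as far as the arm can. A call with a gripper value outside its range is refused whole. The fingers move at their own pace and stop on an object; "grip_force" is the grip in N (left out, the last holds). Time passes only in rows, so rows that repeat a pose let the fingers close. It gives the time, the measured TCP pose, the force and the opening at its end, in the units of the state.
- get_state(): the state, without advancing time (a new reading comes with each control period).
- read_camera(name): name is "scene" or "top" or "wrist"; returns a dict with "color" (400x640x3 uint8, blue, green, red), "depth" (400x640 float32, mm along the optical axis (not along the pixel's ray), 0 where there is no reading), "fx", "fy", "cx", "cy" (pixels), "camera_from_world" (4x4, takes a point from world to camera coordinates). Camera axes: x right, y down, z forward; pixel columns grow to the right and rows downward; lengths in mm; the calibration is good to about 2 mm. A picture is of the moment at which its call begins.
- close_job(): hands the job in, once; it reports no verdict.
The state is a dict: "t": time; "qpos": joint angles; "qd": joint speeds; "joint_torque": joint torques, N m; "position": TCP position; "orientation": TCP orientation; "contact_force": force on the tool from outside, world axes, zero at the start; "wrist_torque": the same for the moment, N m; "grip_width": finger opening in mm.
Only numpy, scipy, OpenCV 4.12 (cv2) and the standard library are available. Lean on these libraries where they do the work, as an engineer would, in place of code of your own. Each camera call takes 0.05 s, during which the arm holds its last target. There are 200 camera calls.

### The job

Two small wooden flaps with steel hinge leaves lie on the bench. Pick up the one whose single knuckle fits between the two knuckles on the fixed jamb, bring it level into that gap so that the holes of all three knuckles line up for the hinge pin, and finish while still holding it there, steady and not leaning on the jamb; handle it gently and leave the other flap, the pin and everything else where they are.

Things in the scene. Friction and masses are not known exactly. Their poses are not given: they have to be found in the camera images.
- flap_centre (a point): Centre (half-way up) of the one-knuckle flap's pine board: 126 mm long (x), 60 wide (y), 26 thick (z), 0.14 to 0.28 kg, lying flat, screwed leaf up. x points to the end with ONE steel knuckle, a barrel along y, 36 mm long, 24 outside, 14 mm bore, centred at x = +82 mm, y = z = 0 from here. Grasp the board across its 60 mm width, from above, here. The two flaps may lie in either order.
- bore (a point): Centre of the one-knuckle flap's bore; the bore runs along y.
- bore_left (a point): The +y mouth of the one-knuckle flap's bore (18 mm from its centre).
- bore_right (a point): The -y mouth of the one-knuckle flap's bore (18 mm from its centre).
- flap: The one-knuckle flap; origin under the board's centre, 13 mm below point flap_centre; same axes.
- twin_flap: The other flap, to be left alone: the same board, but with TWO knuckles 16 mm long at the corners of its +x end, 28 mm apart; they do not fit the jamb's gap. Origin under its board's centre.
- jamb: Fixed jamb: pine post 120 mm wide (y), 136 tall, on a plywood foot. Two steel knuckles (24 mm outside, 14 mm bore, 28 long, along y) stand out from its front (-x) face, which looks roughly to the robot. Origin on the bench right below the hinge axis, midway between them; the leaf on the post begins 20 mm behind the axis (+x). Nothing stands below or before the gap.
- jamb_axis (a point): Point on the hinge axis midway between the jamb's two knuckles, 120 mm above the bench; axis along y, x into the jamb, z up. The gap between the knuckles is 46 mm (y -23 to +23 mm). The flap belongs with its bore centre on this point and its x, y, z along these, so its board reaches out level to -x.
- hinge_pin: Loose steel hinge pin, 8 mm thick, 121 mm long with a 14 mm head, lying on the bench; bystander. Origin under its middle.
- plug0: White plaster plug, 43 mm across, 38 mm tall, bystander; origin under its centre.
- plug1: White plaster plug, 38 mm across, 38 mm tall, bystander; origin under its centre.
- wood_kidney: Kidney-shaped wooden rib, 58 x 114 x 7 mm, lying flat, bystander; origin under its centre.

How it is judged (in metres and radians):
On the way:
1. the one-knuckle flap is lifted clear of the bench (height (world z) of flap_centre above 0.06 m and contact force between the fingers and flap above 1 N), for 0.2 s.
At the end, for the whole second after the job is handed in: The one-knuckle flap's knuckle is in the jamb's gap: both bore mouths within 5 mm of the hinge axis fore-and-aft and in height, its middle within 6 mm of the gap's middle, board level (0.15 rad) and square (0.2 rad) in front; at rest, gripped, pushing on the jamb with under 3 N (x of bore_left in the frame of jamb_axis between -0.005 and 0.005 m and z of bore_left in the frame of jamb_axis between -0.005 and 0.005 m and x of bore_right in the frame of jamb_axis between -0.005 and 0.005 m and z of bore_right in the frame of jamb_axis between -0.005 and 0.005 m and y of bore in the frame of jamb_axis between -0.006 and 0.006 m and contact force between the fingers and flap above 1 N and contact force between flap and jamb below 3 N and angle between the z axis of flap and the z axis of jamb_axis, either way round below 0.15 rad and angle between the x axis of flap and the x axis of jamb_axis, either way round below 0.2 rad and x of flap_centre in the frame of jamb_axis below -0.06 m and linear speed of flap below 0.02 m/s); the arm keeps its last pose, push and grip.
It fails at once if the flap is knocked or pressed hard against the jamb (over 25 N) (contact force between flap and jamb above 25 N).
It fails at once if the robot pushes hard on the jamb (over 25 N) (contact force between the arm and jamb above 25 N).
It fails at once if the other flap is moved by more than 20 mm (distance of twin_flap from where it was at the start of the episode above 0.02 m).
It fails at once if the hinge pin, a plaster plug or the wooden rib is moved by more than 20 mm (distance of any of hinge_pin, plug0, plug1, wood_kidney from where it was at the start of the episode above 0.02 m).
It also fails if it takes over 35 s, if anything falls off the work surface, if the arm or the gripper's body presses on something with over 40 N, if the wrist force passes 120 N, or if a joint passes its speed limit or range.

## Working session

There is one attempt and no reset: what is moved stays moved. The work goes in short steps, Python scripts to look and compute and a tool call to move; the robot and the scene stay as the last step left them, time stands still between calls to the robot, and variables do not carry over. Pictures are saved under pics/ and viewed, on a budget of 10 in all, crops included, one or two more only if the job needs it, and the job is handed in when it is done.

Besides the shell and the picture viewer there is one more tool, called after ">>>" by a JSON object that holds its "fn" and its "kwargs", one argument or row to a line. move_arm: Moves the arm, as the interface text tells. Its arguments: {"type":"object","properties":{"deltas":{"type":"array"},"grip_force":{"type":"number"}},"required":["deltas"]}

```bash
mkdir -p pics
cat > h.py <<'E'
import numpy as np,cv2,pickle
from cell import get_state, read_camera, close_job, grip_depth
def snap(n,tag):
    c=read_camera(n); pickle.dump(c,open(f'pics/{tag}.pkl','wb')); cv2.imwrite(f'pics/{tag}.png',c['color']); return c
def load(tag): return pickle.load(open(f'pics/{tag}.pkl','rb'))
def world(c,u,v,z=None):
    "depth-based point, or ray meets plane z"
    T=np.linalg.inv(c['camera_from_world']); r=np.array([(u-c['cx'])/c['fx'],(v-c['cy'])/c['fy'],1])
    if z is None:
        p=c['depth'][int(v)-1:int(v)+2,int(u)-1:int(u)+2]; d=np.median(p[p>0]) if (p>0).any() else np.nan
    else: d=(z-T[2,3])/(T[:3,:3]@r)[2]
    return T[:3,:3]@(r*d)+T[:3,3]
E
python3 - <<'E'
from h import *
a=snap('top','top1');b=snap('scene','scene1')
print(get_state(),grip_depth)
for c in(a,b): print(np.linalg.inv(c['camera_from_world']).round(2),c['fx'])
E
```

```text
{'t': 0.1, 'qpos': array([ 1.05268604e+00,  5.27866049e-02,  1.40164013e+00,  4.22563484e-06,
        1.68859914e+00, -7.02972239e-02]), 'qd': array([-0.00116942, -0.00145077, -0.00243265,  0.00029171,  0.0001654 ,
        0.00106294]), 'joint_torque': array([ 7.57003618e-04, -3.82581782e+01, -3.60985923e+01, -1.32599171e-04,
        4.83046853e-03,  3.97248186e-05]), 'position': array([227.16372389, 473.00597936, 230.54138598]), 'orientation': array([-3.14016327e+00, -1.04854731e-04,  2.69378001e+00]), 'contact_force': array([ 0.50318639, -0.33507253,  0.36364185]), 'wrist_torque': array([ 0.01090547, -0.00179869,  0.01067445]), 'grip_width': 85.49734290115997} -18.700000000000003
[[-2.00000e-02 -9.90000e-01  1.00000e-01  3.77560e+02]
 [-1.00000e+00  2.00000e-02  2.00000e-02  3.83200e+01]
 [-2.00000e-02 -1.00000e-01 -9.90000e-01  1.33926e+03]
 [ 0.00000e+00  0.00000e+00  0.00000e+00  1.00000e+00]] 518.8688109251475
[[ 4.5000e-01 -6.1000e-01  6.5000e-01 -2.9698e+02]
 [-8.9000e-01 -3.1000e-01  3.3000e-01 -3.6006e+02]
 [-0.0000e+00 -7.3000e-01 -6.8000e-01  9.7607e+02]
 [ 0.0000e+00  0.0000e+00  0.0000e+00  1.0000e+00]] 475.566139052454
```

View pics/top1.png

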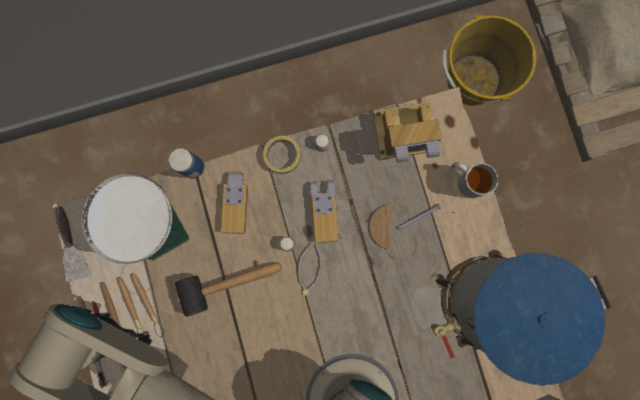

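View pics/scene1.png

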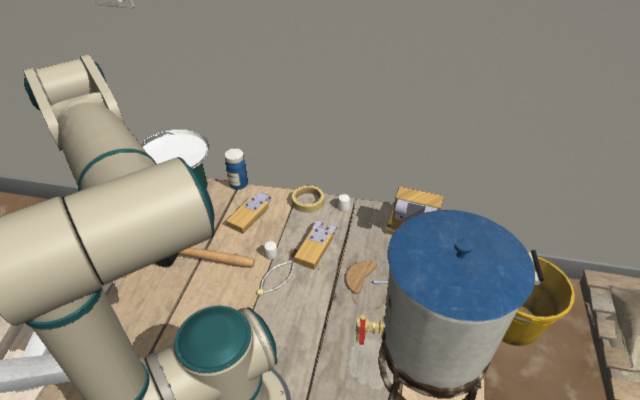

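The top view shows the left flap at about (234,205), apparently with one knuckle. The twin is at (323,212) and the jamb at (410,135), with its knuckles near (400,152) and (432,149). I'll enlarge the flap and jamb to check.

Run:
```python
from h import *
a=load('top1')['color']
f=a[165:245,205:285]; j=a[95:175,365:445]
cv2.imwrite('pics/crop1.png',np.hstack([cv2.resize(x,(400,400),interpolation=cv2.INTER_CUBIC) for x in (f,j)]))
```

```text
(no output)
```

View pics/crop1.png

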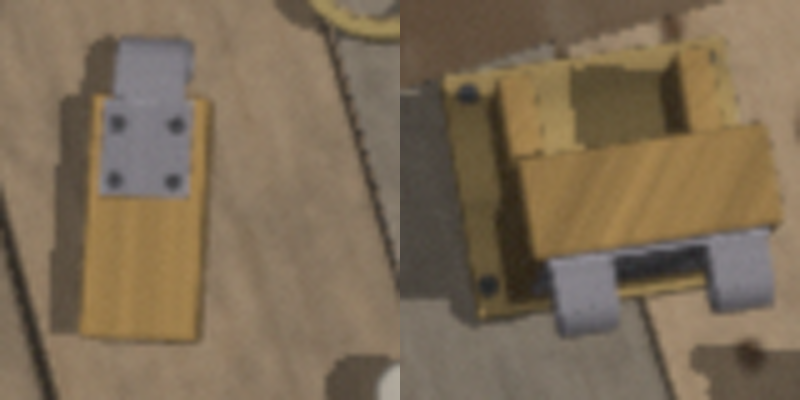

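The crop confirms it: the left flap has one central knuckle. Its board corners are at crop (93,94), (212,98), (80,337) and (200,342). The jamb knuckles' front edges run (560,335)-(620,328) and (713,312)-(773,305).

Run:
```python
from h import *
a=load('top1')
P=lambda x,y,z:world(a,205+x/5-.4,165+y/5-.4,z)
Q=lambda x,y,z:world(a,365+(x-400)/5-.4,95+y/5-.4,z)
tl,tr,bl,br=[P(*p,26) for p in((93,94),(212,98),(80,337),(200,342))]
c=(tl+tr+bl+br)/4; d=(tl+tr-bl-br)/2; print('flap',c,np.linalg.norm(d),np.linalg.norm(tl-tr),np.degrees(np.arctan2(d[1],d[0])))
l=[Q(*p,120) for p in((560,335),(620,328),(713,312),(773,305))]
for p in l: print(p.round(1))
m=sum(l)/4; v=l[0]+l[1]-l[2]-l[3]; yaw=np.arctan2(-v[0],v[1]); print('jamb front mid',m,'yaw',np.degrees(yaw),'axis',m+12*np.array([np.cos(yaw),np.sin(yaw),0]))
print([world(a,*p)for p in((234,218),(398,152),(431,148),(285,243))])
```

```text
flap [485.99038478 288.10754706  26.        ] 124.4993412671648 61.254086248933284 -3.1427184415116822
[ 579.9 -117.5  120. ]
[ 582.6 -146.   120. ]
[ 589.2 -190.2  120. ]
[ 591.8 -218.6  120. ]
jamb front mid [ 585.87926871 -168.06031238  120.        ] yaw 7.256236773430787 axis [ 597.78316319 -166.54462897  120.        ]
[array([460.62331161, 287.99717216,  25.01197587]), array([ 600.75710235, -120.10248914,  131.63335609]), array([ 608.35764092, -197.77560249,  131.63655579]), array([394.35523977, 157.61331862,  38.60278799])]
```

>>> {"fn": "move_arm", "kwargs": {
  "deltas": [
    {"slide":[0.02,-0.04,0],"twist":3,"gripper":-1},
    {"slide":[0.04,-0.08,0],"twist":6,"gripper":-1},
    {"slide":[0.07,-0.115,0],"twist":9,"gripper":-1},
    {"slide":[0.105,-0.145,0],"twist":12,"gripper":-1},
    {"slide":[0.145,-0.165,0],"twist":15,"gripper":-1},
    {"slide":[0.185,-0.175,-0.01],"twist":18,"gripper":-1},
    {"slide":[0.22,-0.18,-0.03],"twist":21,"gripper":-1},
    {"slide":[0.245,-0.185,-0.04],"twist":22.6,"gripper":-1},
    {"slide":[0.2587,-0.1853,-0.05],"twist":22.6,"gripper":-1},
    {"slide":[0.2587,-0.1853,-0.05],"twist":22.6,"gripper":-1}
  ]
}}

```text
t: 1.1
position: [486.3, 287.0, 178.6]
orientation: [-3.139, -0.004, 3.086]
contact_force: [0.2, 0.6, -0.4]
grip_width: 85.7
```

Run:
```python
from h import *
a=snap('wrist','w1'); s=get_state(); print(s['t'],s['position'],s['orientation'],s['contact_force'],np.linalg.inv(a['camera_from_world']).round(2))
```

```text
1.15 [485.7395219  287.50775736 179.96029045] [-3.14029062e+00 -2.63304760e-03  3.08727241e+00] [-0.13793995 -0.46782811 -0.29350188] [[ 5.0000e-02  9.5000e-01  3.0000e-01  4.1042e+02]
 [ 1.0000e+00 -5.0000e-02 -2.0000e-02  2.9150e+02]
 [-0.0000e+00  3.0000e-01 -9.5000e-01  3.2228e+02]
 [ 0.0000e+00  0.0000e+00  0.0000e+00  1.0000e+00]]
```

View pics/w1.png

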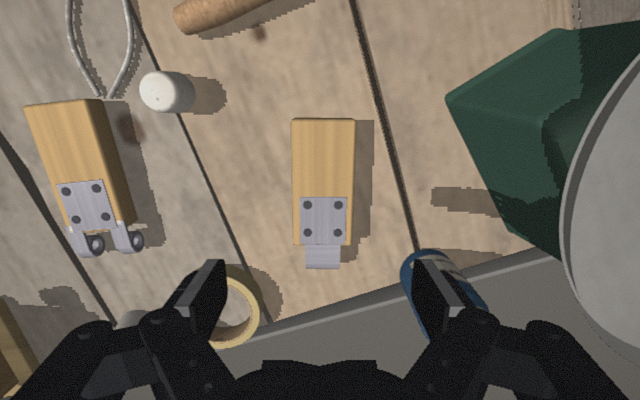

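The flap is centred between the fingers. Its board's top face has corners at (291,119), (355,118), (294,245) and (353,245), and the knuckle end is at (306..340,268).

Run:
```python
from h import *
a=load('w1')
bl,br,tl,tr=[world(a,*p,26) for p in((291,119),(355,118),(294,245),(353,245))]
c=(tl+tr+bl+br)/4; d=(tl+tr-bl-br)/2
print('flap',c,np.linalg.norm(d),np.linalg.norm(tl-tr),np.linalg.norm(bl-br),np.degrees(np.arctan2(d[1],d[0])))
print(world(a,323,150),world(a,323,268,13))
```

```text
flap [489.22142766 290.51392168  26.        ] 124.96663010061738 60.07094817235077 57.6310255186381 -2.6360367041083252
[455.04412689 291.9873822   26.40161591] [585.24483269 285.57200953  13.        ]
```

>>> {"fn": "move_arm", "kwargs": {
  "deltas": [
    {"slide":[0.002,0.0015,-0.04],"twist":0.2,"gripper":-1},
    {"slide":[0.002,0.0015,-0.08],"twist":0.2,"gripper":-1},
    {"slide":[0.002,0.0015,-0.115],"twist":0.2,"gripper":-1},
    {"slide":[0.002,0.0015,-0.14],"twist":0.2,"gripper":-1},
    {"slide":[0.002,0.0015,-0.155],"twist":0.2,"gripper":-1},
    {"slide":[0.002,0.0015,-0.168],"twist":0.2,"gripper":-1},
    {"slide":[0.002,0.0015,-0.175],"twist":0.2,"gripper":-1},
    {"slide":[0.002,0.0015,-0.178],"twist":0.2,"gripper":-1},
    {"slide":[0.002,0.0015,-0.178],"twist":0.2,"gripper":-1}
  ]
}}

```text
t: 2.05
position: [488.3, 289.7, 3.9]
orientation: [3.141, 0.001, 3.092]
contact_force: [-0.6, -0.1, 0.9]
grip_width: 85.4
```

>>> {"fn": "move_arm", "kwargs": {
  "deltas": [
    {"slide":[0,0,-0.002],"twist":0,"gripper":-0.2},
    {"slide":[0,0,-0.002],"twist":0,"gripper":0},
    {"slide":[0,0,-0.002],"twist":0,"gripper":0.3},
    {"slide":[0,0,-0.002],"twist":0,"gripper":1},
    {"slide":[0,0,-0.002],"twist":0,"gripper":1},
    {"slide":[0,0,-0.002],"twist":0,"gripper":1},
    {"slide":[0,0,-0.002],"twist":0,"gripper":1},
    {"slide":[0,0,-0.002],"twist":0,"gripper":1}
  ],
  "grip_force": 50
}}

```text
t: 2.85
position: [488.5, 289.7, 2.2]
orientation: [3.141, 0.001, 3.092]
contact_force: [-0.3, -0.1, 5.4]
grip_width: 58.6
```

>>> {"fn": "move_arm", "kwargs": {
  "deltas": [
    {"slide":[0,0,0.01],"twist":0,"gripper":1},
    {"slide":[0,0,0.03],"twist":0,"gripper":1},
    {"slide":[0,0,0.06],"twist":0,"gripper":1},
    {"slide":[0,0,0.09],"twist":0,"gripper":1},
    {"slide":[0,-0.01,0.115],"twist":0,"gripper":1},
    {"slide":[-0.005,-0.03,0.135],"twist":0,"gripper":1},
    {"slide":[-0.01,-0.06,0.14],"twist":1,"gripper":1},
    {"slide":[-0.015,-0.095,0.14],"twist":2,"gripper":1},
    {"slide":[-0.02,-0.13,0.14],"twist":3,"gripper":1},
    {"slide":[-0.025,-0.165,0.14],"twist":4,"gripper":1}
  ]
}}

```text
t: 3.85
position: [462.1, 123.1, 141.1]
orientation: [-3.141, -0.001, -3.121]
contact_force: [0.1, -0.5, -2.4]
grip_width: 58.8
```

>>> {"fn": "move_arm", "kwargs": {
  "deltas": [
    {"slide":[-0.002,-0.035,0],"twist":1,"gripper":1},
    {"slide":[-0.004,-0.07,0],"twist":2,"gripper":1},
    {"slide":[-0.006,-0.105,0],"twist":3,"gripper":1},
    {"slide":[-0.008,-0.14,-0.005],"twist":4,"gripper":1},
    {"slide":[-0.01,-0.175,-0.01],"twist":5,"gripper":1},
    {"slide":[-0.012,-0.21,-0.015],"twist":6,"gripper":1},
    {"slide":[-0.014,-0.245,-0.02],"twist":6.1,"gripper":1},
    {"slide":[-0.016,-0.28,-0.025],"twist":6.1,"gripper":1},
    {"slide":[-0.016,-0.302,-0.03],"twist":6.1,"gripper":1},
    {"slide":[-0.016,-0.311,-0.032],"twist":6.1,"gripper":1}
  ]
}}

```text
t: 4.85
position: [446.1, -188.1, 108.6]
orientation: [3.141, -0.002, -3.018]
contact_force: [-0.9, 0.0, -1.8]
grip_width: 58.5
```

>>> {"fn": "move_arm", "kwargs": {
  "deltas": [
    {"slide":[0,0,0],"twist":0,"gripper":1},
    {"slide":[0,0,0],"twist":0,"gripper":1},
    {"slide":[0,0,0],"twist":0,"gripper":1}
  ]
}}

```text
t: 5.15
position: [447.2, -185.5, 109.6]
orientation: [3.141, 0.0, -3.014]
contact_force: [0.3, 0.3, -2.0]
grip_width: 59.2
```

Run:
```python
from h import *
a=snap('wrist','w2'); b=snap('top','top2'); s=get_state(); print(s['t'],s['position'],s['orientation'],s['contact_force'],s['grip_width'])
cv2.imwrite('pics/top2c.png',cv2.resize(b['color'][100:220,340:470],None,fx=5,fy=5,interpolation=cv2.INTER_CUBIC)[:600])
```

```text
5.25 [ 447.22626526 -185.67363722  109.60165694] [ 3.14157455e+00  3.27053094e-04 -3.01377096e+00] [ 0.65654999  0.16307249 -2.74702215] 58.80023543781636
```

View pics/w2.png

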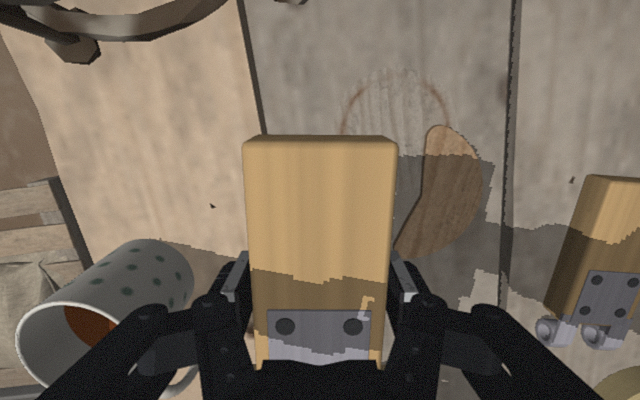

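View pics/top2c.png

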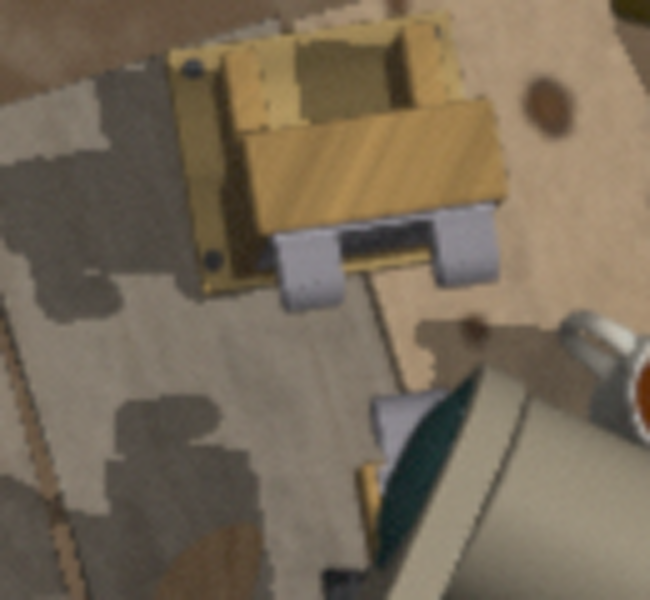

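Wrist view: the board is held square between the pads. Top crop: the flap knuckle's far left corner is at crop (373,402) with its left edge down to (378,455). The jamb knuckle front edges run (287,310)-(343,302) and (440,286)-(497,280).

Run:
```python
from h import *
b=load('top2')
Q=lambda x,y,z:world(b,340+x/5-.4,100+y/5-.4,z)
l=[Q(*p,118.5) for p in((287,310),(343,302),(440,286),(497,280))]
m=sum(l)/4; v=l[0]+l[1]-l[2]-l[3]; yaw=np.arctan2(-v[0],v[1]); u=np.array([np.cos(yaw),np.sin(yaw),0]); n=np.array([-u[1],u[0],0])
ax=m+12*u; print('yaw',np.degrees(yaw),'axis',ax)
k=Q(373,401,121.5); e=Q(378,455,132); print('corner',k,'left',e)
for p in(k,e): print('rel axis x,y',(p-ax)@u,(p-ax)@n)
for r in ((300,240,330,290),(450,220,480,270),(385,405,410,435)):
    x0,y0,x1,y1=[int(q/5) for q in r]; d=[world(b,340+x,100+y) for x in range(x0,x1) for y in range(y0,y1)]
    z=np.array(d)[:,2]; print(np.nanmax(z),np.nanpercentile(z,[25,50,75,90]))
w=load('w2')
for p in((320,150),(280,200),(360,200),(320,240)): print(world(w,*p))
c1,c2=world(w,244,142,132.5),world(w,396,142,132.5); print(c1,c2,np.linalg.norm(c1-c2))
d=c1-c2;print('board yaw',np.degrees(np.arctan2(d[0],-d[1])), 'rear mid',(c1+c2)/2)
```

```text
yaw 7.228472317399138 axis [ 598.27744897 -166.93221278  118.5       ]
corner [ 535.25462404 -157.11515552  121.5       ] left [ 508.45520083 -156.76119732  132.        ]
rel axis x,y -61.28669483737989 17.668958991896112
rel axis x,y -87.82858694404987 21.392174564678786
133.11897305165394 [130.80094271 131.77290008 132.38664666 132.70251796]
133.31585219271824 [130.82842777 131.45420872 132.45837002 132.74939019]
135.29692057664647 [130.98843863 131.76081492 133.05175974 134.48699961]
[ 389.39056175 -192.83543408  134.30989797]
[ 410.76514838 -205.79280346  134.19313944]
[ 406.7792903  -174.80090985  134.08724614]
[ 425.75714372 -188.08377715  134.04221419]
[ 390.35645575 -221.39092517  132.5       ] [ 383.04415324 -164.97849348  132.5       ] 56.884375860781546
board yaw 7.385623501760451 rear mid [ 386.7003045  -193.18470933  132.5       ]
```

>>> {"fn": "move_arm", "kwargs": {
  "deltas": [
    {"slide":[0.015,0.0019,0],"twist":0,"gripper":1},
    {"slide":[0.03,0.0038,0],"twist":0,"gripper":1},
    {"slide":[0.042,0.0053,0],"twist":0,"gripper":1},
    {"slide":[0.05,0.0064,-0.0005],"twist":0,"gripper":1},
    {"slide":[0.056,0.0071,-0.0005],"twist":0,"gripper":1},
    {"slide":[0.0615,0.0078,-0.0005],"twist":0,"gripper":1},
    {"slide":[0.0615,0.0078,-0.0005],"twist":0,"gripper":1},
    {"slide":[0.0615,0.0078,-0.0005],"twist":0,"gripper":1}
  ]
}}

```text
t: 6.05
position: [508.3, -178.7, 108.8]
orientation: [3.141, -0.0, -3.015]
contact_force: [0.3, -0.2, -2.1]
grip_width: 58.5
```

Run:
```python
from h import *
b=snap('top','top3');c=snap('scene','scene3');a=snap('wrist','w3'); s=get_state(); print(s['t'],s['position'],s['orientation'],s['contact_force'],s['grip_width'])
f=cv2.resize(b['color'][130:190,380:445],None,fx=6,fy=6,interpolation=cv2.INTER_CUBIC)
g=cv2.resize(c['color'][180:240,380:445],None,fx=6,fy=6,interpolation=cv2.INTER_CUBIC)
cv2.imwrite('pics/crop3.png',np.hstack([f,g]))
```

```text
6.2 [ 508.24799109 -178.84800614  108.86866726] [ 3.14151536e+00 -9.05757996e-05 -3.01544851e+00] [-0.05307583 -0.24437029 -2.03754809] 58.91490764262568
```

View pics/crop3.png

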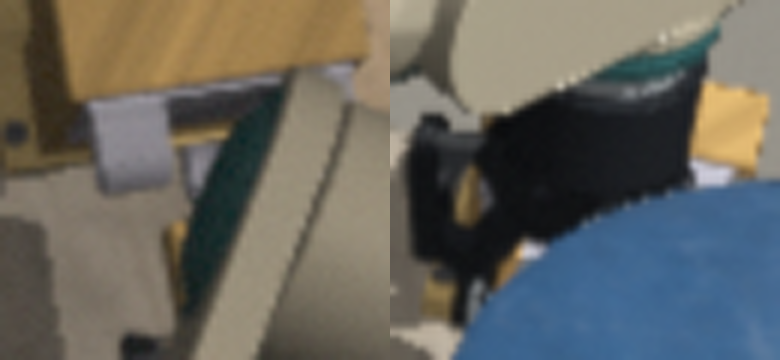

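Top crop: the flap knuckle's far-left corner is at (182,146). The jamb's left knuckle front edge runs (103,192)-(174,181), with its inner side at x≈170. The scene view is blocked by the drum.

Run:
```python
from h import *
b=load('top3')
Q=lambda x,y,z:world(b,380+x/6-.42,130+y/6-.42,z)
yaw=np.radians(7.24); u=np.array([np.cos(yaw),np.sin(yaw),0]); n=np.array([-u[1],u[0],0]); ax=np.array([598,-166.7,120])
for nm,p in dict(corner=Q(182,146,121.5),leftedge=Q(186,185,130),jf0=Q(103,192,118.5),jf1=Q(174,181,118.5),jin=Q(170,150,130),boardL=Q(172,225,133)).items(): print(nm,((p-ax)@u).round(1),((p-ax)@n).round(1))
s=get_state(); print('tcp',(s['position']-ax)@u,(s['position']-ax)@n)
w=load('w3'); 
for p in((320,150),(320,200)): print(world(w,*p))
```

```text
corner 1.5 17.2
leftedge -15.4 19.7
jf0 -11.5 50.5
jf1 -11.4 22.1
jin -0.7 23.6
boardL -30.6 28.2
tcp -90.56737514327767 -0.7400782210109602
[ 450.39491229 -186.04354376  133.59683398]
[ 469.64967679 -183.56008258  133.8233766 ]
```

>>> {"fn": "move_arm", "kwargs": {
  "deltas": [
    {"slide":[0.001,0.0008,0],"twist":0,"gripper":1},
    {"slide":[0.003,0.0011,0],"twist":0,"gripper":1},
    {"slide":[0.005,0.0013,0],"twist":0,"gripper":1},
    {"slide":[0.007,0.0016,0],"twist":0,"gripper":1},
    {"slide":[0.0088,0.0018,0],"twist":0,"gripper":1},
    {"slide":[0.0088,0.0018,0],"twist":0,"gripper":1},
    {"slide":[0.0088,0.0018,0],"twist":0,"gripper":1},
    {"slide":[0.0088,0.0018,0],"twist":0,"gripper":1}
  ]
}}

```text
t: 7.0
position: [517.3, -177.0, 108.8]
orientation: [3.141, -0.0, -3.015]
contact_force: [-0.4, 0.9, -1.0]
grip_width: 58.7
```

Run:
```python
from h import *
b=snap('top','top4'); a=snap('wrist','w4'); s=get_state(); print(s['t'],s['position'],s['orientation'],s['contact_force'],s['wrist_torque'],s['grip_width'])
f=cv2.resize(b['color'][135:185,385:435],None,fx=8,fy=8,interpolation=cv2.INTER_CUBIC)
g=cv2.resize(a['color'],None,fx=.625,fy=.625)[:400]; g=cv2.copyMakeBorder(g,0,400-g.shape[0],0,0,0)
cv2.imwrite('pics/crop4.png',np.hstack([f,g])[:,:800])
```

```text
7.1 [ 517.26245806 -176.96652453  108.81697968] [ 3.14153090e+00 -1.18416169e-05 -3.01521048e+00] [ 0.43508264 -0.13529129 -2.34610086] [-0.00090541 -0.01149415 -0.01101121] 58.992563809471584
```

View pics/crop4.png

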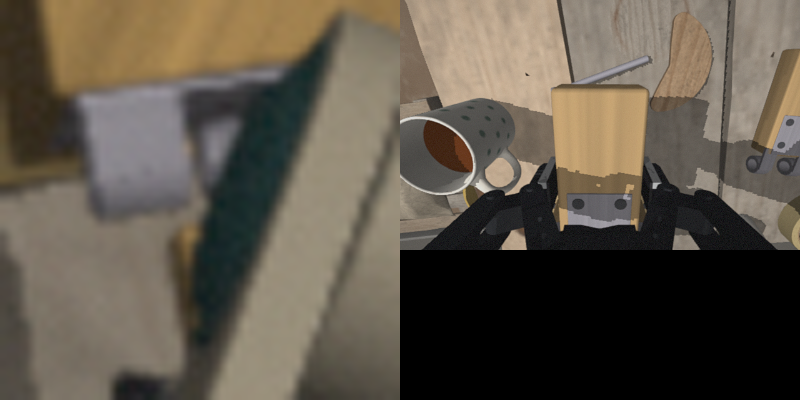

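The knuckle is now inside the gap. Its far-left corner is at crop (200,121) and its left edge is near x=203. The jamb knuckle's inner edge is at x≈187, its front edge runs (98,217)-(190,204), and the board's left front corner is near (182,228).

Run:
```python
from h import *
b=load('top4')
Q=lambda x,y,z:world(b,385+x/8-.44,135+y/8-.44,z)
yaw=np.radians(7.24); u=np.array([np.cos(yaw),np.sin(yaw),0]); n=np.array([-u[1],u[0],0]); ax=np.array([598,-166.7,120])
for nm,p in dict(corner=Q(200,121,121.5),edge=Q(204,165,131),jf0=Q(98,217,118.5),jf1=Q(190,204,118.5),jin=Q(187,150,130),jout=Q(86,160,130),boardFL=Q(182,228,133)).items(): print(nm,((p-ax)@u).round(1),((p-ax)@n).round(1))
s=get_state(); print('tcp',(s['position']-ax)@u,(s['position']-ax)@n)
w=load('w4')
P=lambda x,y:world(w,(x-400)/.625,y/.625,132)
p=(P(553,89)+P(648,89))/2; print('rear mid',(p-ax)@u,(p-ax)@n)
for q in((290,180),(355,180),(290,220),(355,220)): print(world(w,*q).round(1))
```

```text
corner 11.7 16.4
edge -3.0 19.1
jf0 -11.8 50.4
jf1 -12.0 22.9
jin 2.3 23.1
jout 3.8 52.9
boardFL -20.8 28.8
tcp -81.38766559662994 -0.00965340876550501
rear mid -142.27853783090174 0.4147684271311956
[ 472.3 -194.1  133.5]
[ 469.2 -169.4  133.1]
[ 488.8 -192.5  132.9]
[ 485.2 -166.8  133.6]
```

```bash
python3 -c "
from h import *
print(close_job())"
```

```text
the job is handed in; nothing more can be done
None
```

I picked up the one-knuckle flap across its board, brought it level and square into the jamb's gap, and handed the job in while still holding it there. This took about 7 s of robot time. No verdict is reported, so the figures below are my last checks before handing in.

| Check | Measured | Aim | Allowed |
|---|---|---|---|
| Knuckle's far edge ahead of the hinge axis (top camera) | 11.7 mm | 12 mm | ±5 mm |
| Tool behind the hinge axis along the jamb's x | 81.4 mm | 82 mm | ±5 mm |
| Offset sideways (tool position, board edges) | within about 1 mm | 0 | ±6 mm |
| Board top height, 13 mm above the bore centre (wrist camera) | about 133.3 mm | 133 mm | ±5 mm |
| Squareness (tool heading against the jamb) | about 0.001 rad off | 0 | 0.2 rad |

- **Contact:** the wrist read only about 2.3 N straight down, which is the flap's weight. The wrist torque was near zero, so the flap was not leaning on the jamb. The fingers held at 59 mm with 50 N commanded.
- **Disagreements:** before the final moves, the cameras and the tool position differed by 3–4 mm fore-and-aft, so I took a value between them. The last checks agreed to about 1.5 mm. One sideways reading at a corner was 16.4 mm where 18 mm was expected, while the knuckle's side edge read 19.1 mm; both are within tolerance.
- **Not checked:** the scene camera's view of the fit was blocked by the drum, so height rests on the wrist camera's depth reading and the tool height.
- **Other objects:** I saw no sign that anything else moved, but I did not measure the twin flap, pin, plugs or rib again.

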